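# Stop the slide scanner, load it, reset it

### The arm

A 7-joint arm with a two-finger parallel gripper is mounted at the origin on the work surface. World frame = base frame: x ahead of the robot, y to its left, z up, the work surface at z = 0. Lengths are in m, angles in rad, forces in N, time in s.
With the tool pointing down it reaches from about 0.425 to 0.95 m from the base axis. Payload 4.7 kg.
Tool frame: the origin (TCP) lies at the very end of the fingers, on their centre line; the grasp point (between the pads) lies 19 mm behind it; z points along the fingers, y is the line along which they close (so a half turn about z gives the same grasp; the last joint's range is limited). The gripper opens to 85 mm and grips with 20 to 120 N. Pads are 22 mm wide; open, the fingers measure 114 mm over their backs; the gripper's body (76 mm by 85 mm) begins 54 mm behind the grasp point. The pads swing forward as they close: fully open they stand 13 mm farther back than shut.
Start: joints at [1.204, 0.469, -0.049, 1.532, 0.024, 1.141, -0.082], TCP at [0.224, -0.637, 0.231] pointing down, gripper open.
Joint ranges: [-2.59, 2.59], [-0.33, 1.99], [-1.39, 1.29], [0.1, 2.45], [-1.04, 4.18], [0.21, 1.99], [-2.66, 2.66]. Speed limits (rad/s): [2.57, 2.57, 3.14, 3.14, 3.14, 3.14, 3.14].

### API

Orientations are given as a 3x3 rotation matrix whose columns are the frame's x, y, z axes.
In Python, from cell import get_state, get_image, camera_info, finish_job, silhouettes gives the robot as it stands. The module is installed in compiled form; this text tells all that it offers.
- The arm moves only by the shell command python3 -m pendant 'ROWS' [OPENING] [FORCE]. ROWS is JSON, a list of rows, each a list of 6 numbers: the shift along the tool's x, y, z in units of 25 mm (1.0 is 25 mm), then the turn, a rotation vector about the tool's x, y, z in units of 5 degrees (1.0 is 5 degrees). A call has 1 to 20 rows; each row is the pose to reach, as a shift and turn from the pose commanded when the call began, along the tool's axes at that moment; what a row does not reach only later rows make up. A row lasts 1/8 s, in which the tool goes at most 62.5 mm and 10.7 degrees, less where a joint would pass 70% of its speed; a pose out of reach is approached as far as the arm can. A call with a gripper value outside its range is refused whole. OPENING is the opening, from -1 (shut) to 1 (fully open), so that 0 is half open, set as the call begins (- or left out, the last holds). The fingers move at their own pace and stop on an object; FORCE is the grip in N (left out, the last holds). Time passes only in rows, so rows that repeat a pose let the fingers close. It gives the time, the measured TCP pose, the force, the opening and the grip force at its end, in the units of the state.
- get_state(): the state, without advancing time (a new reading comes with each control period).
- get_image(name): name is "scene" or "top"; returns the picture (420x560x3 uint8, red, green, blue); there is no depth.
- camera_info(name): a dict with "fx", "fy", "cx", "cy" (pixels), "k1" (the pictures are not rectified: a ray, as slopes to the right and down, at radius r is drawn at 1 + k1 r^2 times it, then the intrinsics apply), "R" (3x3) and "t" (3): a world point X has camera coordinates R X + t. Camera axes: x right, y down, z forward; pixel columns grow to the right and rows downward; lengths in m; the calibration is good to about 2 mm. A picture is of the moment at which its call begins. camera_info takes no time and is no camera call.
- finish_job(): hands the job in; it is judged then, once.
Trained networks look in the newest picture that a camera, given by its name, has taken for a name from the list of things; names that differ only in an ending like _2 or _b are one class to them, and where a whole thing is asked for, a point or a joint stands for the part that bears it (a point fixed in the world has none). Each returns a list of dicts, best first, with "confidence" (0 to 1); they miss things now and then, are a little off and sometimes report something else, mostly with a low value. They report only what shows in the picture. A call takes as long as a camera call.
- silhouettes(camera, label): "region" (420x560 bool, what is visible of it) and "uv" ([column, row] in pixels, amid what is visible of it).
The state is a dict: "clock": time; "qpos": joint angles; "joint_velocities": joint speeds; "joint_torque": joint torques, N m; "tool_pos": TCP position; "ee_rot": TCP orientation; "wrist_force": force on the tool from outside, world axes, zero at the start; "wrist_torque": the same for the moment, N m; "width": finger opening in m; "grasp_force": force on a finger pad.
Only numpy, scipy, OpenCV 4.12 (cv2) and the standard library are available. Lean on these libraries where they do the work, as an engineer would, in place of code of your own. Each camera call takes 0.05 s, during which the arm holds its last target. There are 200 camera calls.

### The job

Press the scanner's mushroom stop button until it latches down. With it still down, take the slide carrier out of its hooded dock, set it on the scanner's loading ledge and let go, then take it by its upright grip and slide it over the step until it lies flat in the bed under the scan head. Then twist the mushroom clockwise so that it springs up again; keep the carrier level throughout and leave everything else where it is.

Things in the scene. Friction and masses are not known exactly. Their poses are not given: they have to be found in the camera images.
- stop (a joint): How far the mushroom stop is pressed, m: 0 = up, 0.013 = at its bottom. It is a spring button (3 N at first, about 8 N at the bottom, where it meets a hard stop). Pressed beyond about 0.0115 it catches, and rests at about 0.011 by itself when let go; less than that and it springs back up. A force stop below about 10 N would halt before it catches: press by distance, or to the hard stop. Turning the knob releases it.
- stop_knob (a joint): Turn of the mushroom about its vertical axis, rad: 0 at rest, growing clockwise seen from above, to 1.35 at most. A weak spring brings it back to 0 slowly. A latched stop is freed at about 0.4 to 0.5; turn it by 1.0 to be sure. A gripper that pinches the head may hold it down until it lets go.
- stop_top (a point): Centre of the top of the mushroom: a round black head 40 mm in diameter and 22 mm high, straight sides, this point on its top (the point moves with it: about 105 mm above the table when up, 94 mm when latched). It stands on a collar (30 mm across, 6 mm high) on a square grey box, 90 x 90 x 60 mm high, fixed to the table. z up. The box stands to the left or to the right of the scanner, the dock on the other side.
- dock: Grey parking dock, fixed: a floor plate 135 x 84 mm, top 20 mm above the table, with a whitish clear plastic hood over its rear half. Origin on the table under the carrier's place; x points into the hood (away from its mouth), z up. The hood's mouth is at x = +10 mm, its back wall at x = +67 mm, inside width 73 mm, underside of its roof 82 mm and top 87 mm above the table. The floor plate runs from x = -63 to +72 mm.
- carrier_center (a point): Centre of the body of the loose slide carrier, 8 mm above its underside: an aluminium block 110 mm (x) x 50 mm (y) x 16 mm (z), about 0.2 kg, with an upright grip near its rear (-x) end. +x is the end that goes into the scanner first, z up. It starts flat on the dock's floor with its grip end under the hood, its +x end out of the mouth, so it can be taken at first only by the sides of its front half and drawn out level by 60 mm before it is lifted.
- carrier_grip (a point): Point on the carrier's upright grip, 45 mm behind the carrier's centre and 30 mm above its underside. The grip is a bar 12 mm (x) x 30 mm (y), its top 43 mm above the carrier's underside (27 mm above the deck). Axes as the carrier's.
- scanner: The slide scanner, fixed, about 320 mm long (x), 130 mm wide and 140 mm tall at its head. Origin on the table below the step; x is the way in, from ledge to bed, z up. At x = -3 mm the ledge ends and the bed begins 4 mm lower. The white scan head stands over x = 83 to 143 mm: underside 70 mm and top 140 mm above the table, on two legs 70 mm apart.
- ledge (a point): Middle of the top of the loading ledge, a flat aluminium plate 167 mm (x) x 90 mm (y), 34 mm above the table. The carrier is set here wholly on the plate, its +x along the point's x (the way in) and its grip end away from the head.
- bed (a point): Middle of the top of the bed, 30 mm above the table: the spot for the carrier's underside centre. The bed is 125 mm long between the 4 mm step at x = -63 mm and a white end stop at x = +62 mm, so a 110 mm carrier lies in it with 15 mm to spare lengthways. x is the way in, z up.
- oil: Bystander: small amber glass bottle, 30 mm across, 65 mm tall; origin at the centre of its underside.
- rock: Bystander: grey rock specimen, 54 mm across, 31 mm tall; origin at the centre of its underside.
- mug: Bystander: white mug, 80 mm across, 90 mm tall; origin at the centre of its underside.
- slidebox: Bystander: wooden slide box, 90 x 60 x 35 mm; origin at the centre of its underside.
- dish: Bystander: glass dish, 90 mm across, 18 mm tall; origin at the centre of its underside.
- phone: Bystander: black phone lying flat, 72 x 150 x 9 mm; origin at the centre of its underside.
- eraser: Bystander: dark rubber eraser, 50 x 24 x 14 mm; origin at the centre of its underside.

How it is judged:
On the way, in this order (a step that is already met when the one before it is completed fails the run):
1. the mushroom stop is latched down (value of joint stop above 0.008 m and contact force between the fingers and stop_knob below 0.1 N), for 0.3 s.
2. with the stop down, the carrier lies level on the loading ledge, let go (value of joint stop above 0.008 m and angle between carrier_center's own z axis and vertical below 0.06 rad and x of carrier_center in the frame of ledge between -0.04 and 0.04 m and y of carrier_center in the frame of ledge between -0.03 and 0.03 m and z of carrier_center in the frame of ledge between 0.004 and 0.012 m and contact force between the fingers and carrier below 0.1 N and linear speed of carrier below 0.02 m/s), for 0.2 s.
3. with the stop still down, the carrier lies flat in the bed (value of joint stop above 0.008 m and angle between carrier_center's own z axis and vertical below 0.06 rad and x of carrier_grip in the frame of bed below -0.02 m and x of carrier_center in the frame of bed between -0.011 and 0.011 m and y of carrier_center in the frame of bed between -0.013 and 0.013 m and z of carrier_center in the frame of bed between 0.005 and 0.0098 m and angle between the x axis of carrier_center and the x axis of bed, either way round below 0.18 rad), for 0.2 s.
At the end, for the whole second after the job is handed in: The carrier lies at rest and level in the bed, wholly past the step (11 mm of the bed's middle lengthways, 13 mm sideways, 0.18 rad of its line, grip end towards the ledge), and the mushroom stop is up again (within 3 mm of its top) (angle between carrier_center's own z axis and vertical below 0.06 rad and x of carrier_grip in the frame of bed below -0.02 m and x of carrier_center in the frame of bed between -0.011 and 0.011 m and y of carrier_center in the frame of bed between -0.013 and 0.013 m and z of carrier_center in the frame of bed between 0.005 and 0.0098 m and angle between the x axis of carrier_center and the x axis of bed, either way round below 0.18 rad and value of joint stop below 0.003 m and linear speed of carrier below 0.02 m/s); the robot touches nothing.
It fails at once if the carrier is tipped by more than 0.4 rad (angle between carrier_center's own z axis and vertical above 0.4 rad).
It fails at once if a bystander (bottle, rock, mug, slide box, dish, phone, eraser) is shifted by more than 40 mm (distance of any of oil, rock, mug, slidebox, dish, phone, eraser from where it was at the start of the episode above 0.04 m).
It also fails if it takes over 72 s, if anything falls off the work surface, if the arm or the gripper's body presses on something with over 40 N, if the wrist force passes 120 N, or if a joint passes its speed limit or range.

## Working session

There is one attempt and no reset: what is moved stays moved. The work goes in short steps, Python scripts to look and compute and a shell command to move; the robot and the scene stay as the last step left them, time stands still between calls to the robot, and variables do not carry over. Pictures are saved under pics/ and viewed, at most 12 in all, crops included, and the job is handed in when it is done.

```bash
mkdir -p pics; cat > h.py <<'E'
import numpy as np,cv2
from cell import *
def proj(n,X):
    c=camera_info(n);P=np.atleast_2d(X)@np.array(c["R"]).T+np.array(c["t"])
    s=P[:,:2]/P[:,2:];r2=(s**2).sum(1,keepdims=True);s=s*(1+c["k1"]*r2)
    return s*[c["fx"],c["fy"]]+[c["cx"],c["cy"]]
def back(n,uv,z):
    c=camera_info(n);d=(np.atleast_2d(uv)-[c["cx"],c["cy"]])/[c["fx"],c["fy"]];s=d.copy()
    for _ in range(30): s=d/(1+c["k1"]*(s**2).sum(1,keepdims=True))
    R=np.array(c["R"]);t=np.array(c["t"]);C=-R.T@t
    D=np.c_[s,np.ones(len(s))]@R
    return C+D*((z-C[2])/D[:,2])[:,None]
def save(n,f):
    im=get_image(n);cv2.imwrite("pics/"+f,im[:,:,::-1]);return im
E
python3 - <<'E'
from h import *
for n in ("top","scene"):
    save(n,n+"0.png");c=camera_info(n);print(n,c["fx"],c["k1"],-np.array(c["R"]).T@np.array(c["t"]))
    for l in ("stop_top","dock","carrier_center","scanner"):
        for s in silhouettes(n,l)[:2]:
            print(l,round(s["confidence"],2),s["uv"],s["region"].sum(),cv2.minAreaRect(np.argwhere(s["region"])[:,::-1].astype(np.float32)))
s=get_state();print(s["tool_pos"],s["ee_rot"],s["clock"],s["width"])
E
```

```text
top 442.80119902625194 -0.028809412840920055 [ 0.48991313 -0.00641432  1.11023725]
stop_top 0.66 [137.1, 248.1] 266 ((139.0, 246.5), (17.0, 18.0), 90.0)
dock 0.55 [414.1, 219.9] 1825 ((413.4877624511719, 227.66575622558594), (46.502227783203125, 60.427040100097656), 4.23639440536499)
carrier_center 0.76 [412.1, 239.5] 614 ((412.5, 239.0), (22.58094024658203, 27.25931167602539), 3.5763344764709473)
carrier_center 0.5 [399.0, 151.5] 1628 ((397.50177001953125, 150.14427185058594), (28.8861026763916, 59.675811767578125), 84.92039489746094)
scanner 0.71 [278.8, 217.4] 7224 ((281.8621826171875, 215.93960571289062), (137.6269073486328, 55.33656311035156), 9.1966552734375)
scene 413.4174820969028 -0.07885667940038738 [1.02134914 0.56405116 0.63912509]
stop_top 0.8 [435.4, 266.0] 404 ((435.0, 267.5), (21.0, 22.0), 90.0)
dock 0.82 [224.5, 159.6] 1494 ((230.9000244140625, 153.20001220703125), (43.32320022583008, 53.44248962402344), 71.56504821777344)
carrier_center 0.51 [245.6, 152.5] 188 ((245.48114013671875, 152.43397521972656), (13.736054420471191, 16.071182250976562), 74.05460357666016)
scanner 0.77 [304.8, 226.0] 6806 ((305.5400390625, 218.22000122070312), (119.40000915527344, 83.80000305175781), 53.13010025024414)
scanner 0.35 [434.2, 267.1] 462 ((435.5, 268.0), (24.0, 23.0), 90.0)
[ 0.22374689 -0.63682333  0.23126564] [[ 9.43478442e-01  3.31433899e-01  2.00161697e-05]
 [ 3.31433898e-01 -9.43478440e-01  6.30197704e-05]
 [ 3.97717128e-05 -5.28237576e-05 -9.99999998e-01]] 0.5 0.08533128747865211
```

View pics/top0.png

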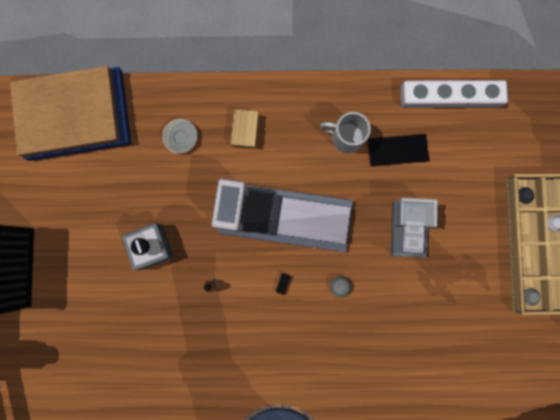

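View pics/scene0.png

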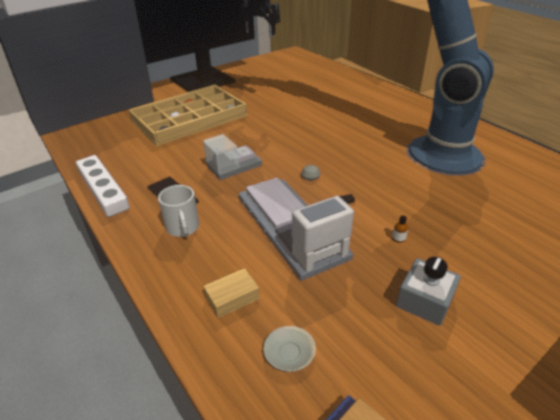

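```bash
cat >> h.py <<'E'
from scipy.optimize import minimize
def box(x0,x1,y0,y1,z0,z1): return np.array([[x,y,z] for x in(x0,x1) for y in(y0,y1) for z in(z0,z1)])
def place(p,B): 
    c,s=np.cos(p[2]),np.sin(p[2]);return B@np.array([[c,s,0],[-s,c,0],[0,0,1]])+[p[0],p[1],0]
M={"scanner":[box(-.170,.150,-.065,.065,0,.030),box(.083,.143,-.065,.065,.07,.14),box(.083,.143,-.065,.065,.03,.07)],
"dock":[box(-.063,.072,-.042,.042,0,.02),box(.01,.072,-.042,.042,.02,.087)],
"stop":[box(-.045,.045,-.045,.045,0,.06)]}
def rast(n,p,name,S=4):
    m=np.zeros((420*S,560*S),np.uint8)
    for B in M[name]:
        q=proj(n,place(p,B));h=cv2.convexHull(((q+.5)*S*16).astype(np.int32));cv2.fillConvexPoly(m,h,255,shift=4)
    return cv2.resize(m,(560,420),interpolation=cv2.INTER_AREA)/255.
def fit(name,masks,p0):
    def f(v):
        e=0;p=p0+v*[.01,.01,.05]
        for n,m in masks.items():
            r=rast(n,p,name);e+=1-np.minimum(r,m).sum()/np.maximum(r,m).sum()
        return e
    b=minimize(f,np.zeros(3),method="Nelder-Mead",options=dict(initial_simplex=np.array([[0,0,0],[1,0,0],[0,1,0],[0,0,1.]])*1.5,xatol=.01,fatol=1e-4,maxiter=120))
    return p0+b.x*[.01,.01,.05],b.fun
E
cat > a.py <<'E'
from h import *
def mask(n,l,near=None):
    return silhouettes(n,l)[0]["region"].astype(float)
im={n:get_image(n) for n in("top","scene")}
sc={n:mask(n,"scanner") for n in im}
dm={n:mask(n,"dock") for n in im}; cm={n:mask(n,"carrier_center") for n in im}
g=back("top",[[315,220],[412,235]],.02); print(g)
res={}
for cams in(("top","scene"),("top",),("scene",)):
    a=fit("scanner",{n:sc[n] for n in cams},np.array([g[0,0],g[0,1],np.radians(80)]));print("scanner",cams,a)
    b=fit("dock",{n:np.maximum(dm[n],cm[n]) for n in cams},np.array([g[1,0],g[1,1],np.radians(-4)]));print("dock",cams,b)
    if len(cams)==2: res=dict(scanner=a[0],dock=b[0])
for n in im:
    k=silhouettes(n,"stop_top")[0]["region"];ij=np.argwhere(k)[:,::-1];c=(ij.min(0)+ij.max(0))/2;print("stop",n,c,ij.max(0)-ij.min(0)+1,[back(n,c,z)[0].round(4) for z in(.094,.105)])
    s=cm[n];ij=np.argwhere(s>0)[:,::-1];print("car",cv2.boxPoints(cv2.minAreaRect(ij.astype(np.float32))).round(1).tolist())
S=8;out=[]
from itertools import combinations
def draw(n,u0,v0,w,h,S):
    a=cv2.resize(im[n][v0:v0+h,u0:u0+w],None,fx=S,fy=S,interpolation=cv2.INTER_CUBIC)[:,:,::-1].copy()
    for name,p in res.items():
        for B in M[name]:
            q=(proj(n,place(p,B))-[u0,v0]+.5)*S
            for i,j in combinations(range(8),2):
                if bin(i^j).count("1")==1: cv2.line(a,tuple(map(int,q[i])),tuple(map(int,q[j])),(0,255,0),1)
    return a
A=draw("top",205,170,160,85,4);B=draw("top",385,190,60,75,5);C=draw("top",115,215,60,60,5)
def pad(a,h): return cv2.copyMakeBorder(a,0,h-a.shape[0],0,0,cv2.BORDER_CONSTANT)
cv2.imwrite("pics/ov1.png",np.vstack([cv2.copyMakeBorder(A,0,0,0,0,cv2.BORDER_CONSTANT)[:, :640]if 1 else A]))
D=draw("top",385,190,60,64,4)
bot=np.hstack([D,draw("top",115,215,60,64,4),np.zeros((256,160,3),np.uint8)])
cv2.imwrite("pics/ov1.png",np.vstack([A,bot])[:600])
cv2.imwrite("pics/ov2.png",draw("scene",195,125,160,150,4)[:600])
np.save("res.npy",res,allow_pickle=True)
E
python3 a.py
```

```text
Traceback (most recent call last):
  File "a.py", line 6, in <module>
    dm={n:mask(n,"dock") for n in im}; cm={n:mask(n,"carrier_center") for n in im}
                                             ~~~~^^^^^^^^^^^^^^^^^^^^
  File "a.py", line 3, in mask
    return silhouettes(n,l)[0]["region"].astype(float)
           ~~~~~~~~~~~~~~~~^^^
IndexError: list index out of range
```

Detections are missed at times, so I retry on a fresh picture.

```bash
python3 - <<'E'
s=open('a.py').read()
s=s.replace('''    return silhouettes(n,l)[0]["region"].astype(float)''','''    for _ in range(5):
        r=silhouettes(n,l)
        if r: return r[0]["region"].astype(float)
        get_image(n)
    return np.zeros((420,560))''')
open('a.py','w').write(s)
E
python3 a.py
```

```text
[[ 0.56055146 -0.09344912  0.02      ]
 [ 0.52145317 -0.33148068  0.02      ]]
scanner ('top', 'scene') (array([ 0.57173086, -0.00887142,  1.4096012 ]), np.float64(0.140689994209936))
dock ('top', 'scene') (array([ 0.53181521, -0.32593186, -0.05380489]), np.float64(0.09061559730453472))
scanner ('top',) (array([ 0.57131157, -0.00619695,  1.41354597]), np.float64(0.0474793891279125))
dock ('top',) (array([ 0.53128091, -0.32574382, -0.05000252]), np.float64(0.031914597004203626))
scanner ('scene',) (array([ 0.57536976, -0.01069203,  1.38823348]), np.float64(0.08037382982737584))
dock ('scene',) (array([ 0.53169834, -0.32821287, -0.0371468 ]), np.float64(0.04472894161610119))
stop top [179.  135.5] [35 34] [array([0.7574, 0.2284, 0.094 ]), array([0.7545, 0.2259, 0.105 ])]
car [[400.70001220703125, 252.10000610351562], [402.1000061035156, 224.8000030517578], [424.20001220703125, 225.89999389648438], [422.79998779296875, 253.1999969482422]]
stop scene [435.  267.5] [23 22] [array([0.4997, 0.3164, 0.094 ]), array([0.5103, 0.3214, 0.105 ])]
car [[235.89999389648438, 148.0], [251.3000030517578, 143.60000610351562], [254.89999389648438, 156.3000030517578], [239.5, 160.6999969482422]]
```

View pics/ov1.png

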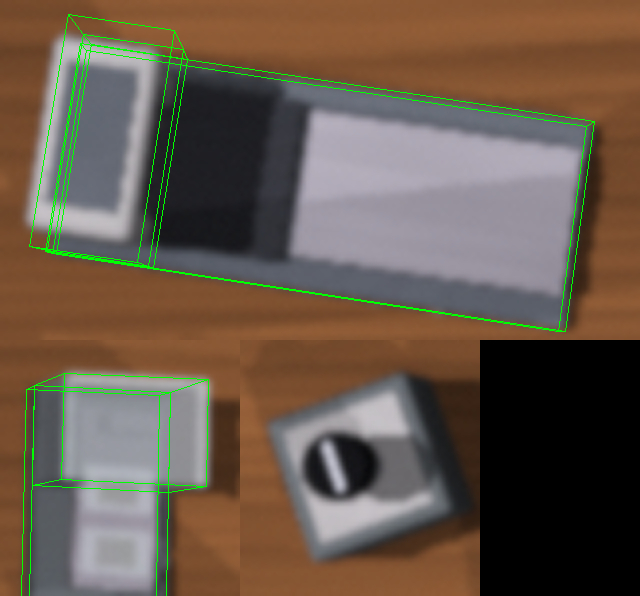

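View pics/ov2.png

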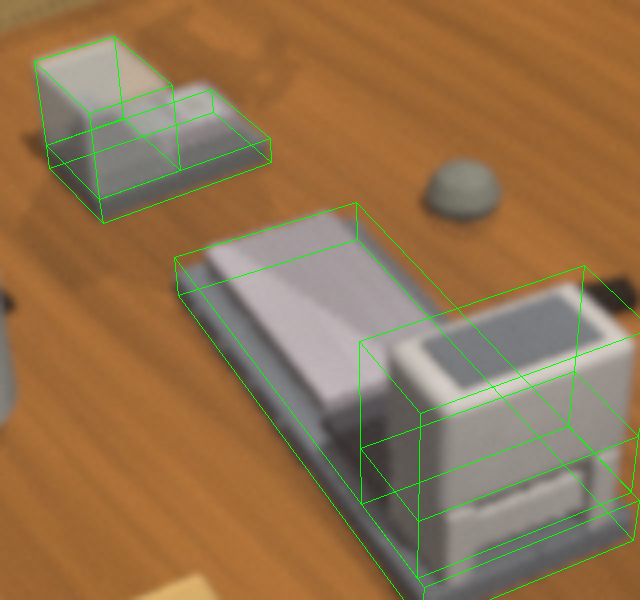

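```bash
cat > b.py <<'E'
from h import *
t=np.linspace(0,2*np.pi,40,endpoint=False)
cyl=np.vstack([np.c_[.02*np.cos(t),.02*np.sin(t),0*t+z] for z in(.083,.105)])
M["knob"]=[cyl]; M["ledge"]=[box(-.170,-.003,-.045,.045,.034,.0341)];M["base"]=[box(-.170,.150,-.065,.065,0,.018)]
M["car"]=[box(-.0,.055,-.025,.025,.036,.0361)]
im={n:get_image(n) for n in("top","scene")}
km={}
for n,c in(("top",(139,246)),("scene",(435,267))):
    g=im[n].max(2);m=np.zeros((420,560),np.uint8);cv2.circle(m,c,14,1,-1)
    for r in silhouettes(n,"stop_top"):
        if np.hypot(*(np.array(r["uv"])-c))<8: km[n]=r["region"].astype(float)
print({n:(np.argwhere(k).min(0),np.argwhere(k).max(0)) for n,k in km.items()})
for cams in (list(km),["top"],["scene"]):
    try: print("knob",cams,fit("knob",{n:km[n] for n in cams},np.array([.405,.335,0.])))
    except Exception as e: print(e)
# ledge by colour
L=cv2.cvtColor(im["top"],cv2.COLOR_RGB2GRAY).astype(float)
sub=L.copy();m=np.zeros((420,560));m[192:248,270:355]=1
led=((L>128)&(m>0)).astype(np.uint8);nn,lab,st,_=cv2.connectedComponentsWithStats(led);k=1+st[1:,4].argmax();led=(lab==k)*1.;print("led area",led.sum(),st[k])
b=fit("ledge",{"top":led},np.array([.5713,-.0062,1.4135]));print("ledge",b)
res={"ledge":b[0],"base":b[0],"head":b[0]}
M["head"]=[box(.083,.143,-.052,.052,.07,.14)]
res["dock"]=np.array([.5315,-.3262,-.05])
S=5
from itertools import combinations
def draw(n,u0,v0,w,h,S):
    a=cv2.resize(im[n][v0:v0+h,u0:u0+w],None,fx=S,fy=S,interpolation=cv2.INTER_CUBIC)[:,:,::-1].copy()
    for name,p in res.items():
        for B in M[name]:
            q=(proj(n,place(p,B))-[u0,v0]+.5)*S
            for i,j in combinations(range(8),2):
                if bin(i^j).count("1")==1: cv2.line(a,tuple(map(int,q[i])),tuple(map(int,q[j])),(0,255,0),1)
    return a
A=draw("top",210,175,150,78,4);B=draw("scene",235,170,150,70,4);C=draw("top",385,190,50,74,4);D=draw("scene",200,130,50,74,4)
cv2.imwrite("pics/ov3.png",np.hstack([np.vstack([A,B]),np.vstack([C,D])]))
E
python3 b.py
```

```text
{'top': (array([238, 130]), array([255, 149])), 'scene': (array([257, 424]), array([278, 447]))}
knob ['top', 'scene'] (array([0.405, 0.335, 0.   ]), np.float64(2.0))
knob ['top'] (array([0.405, 0.335, 0.   ]), np.float64(1.0))
knob ['scene'] (array([0.405, 0.335, 0.   ]), np.float64(1.0))
led area 2482.0 [ 278  198   72   45 2482]
ledge (array([ 0.57272948, -0.00339434,  1.42679383]), np.float64(0.03585969858527416))
```

View pics/ov3.png

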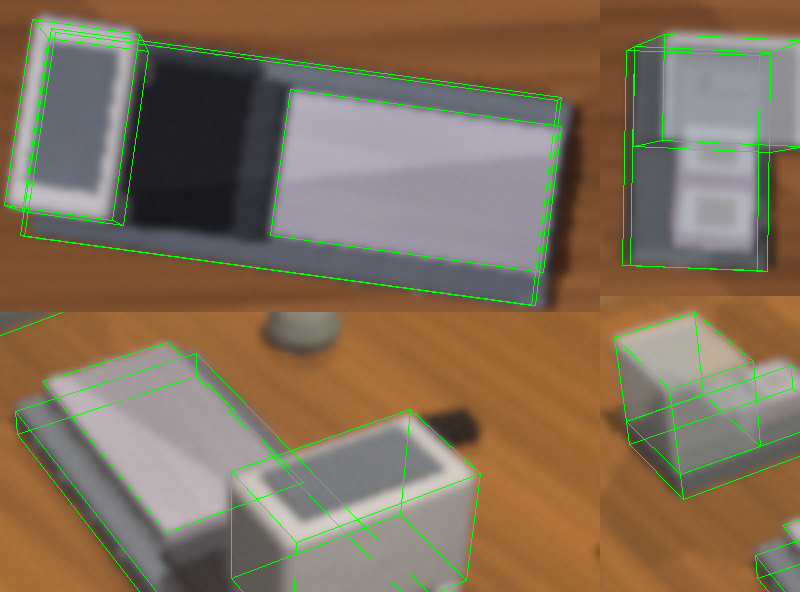

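```bash
cat > c.py <<'E'
from h import *
exec(open('b.py').read().split('for cams in')[0].split('from h import *')[1])
g=[back("top",[139.5,246.5],.1)[0],back("scene",[435.5,267.5],.094)[0]];print(g)
for cams in (list(km),["top"],["scene"]):
    print("knob",cams,fit("knob",{n:km[n] for n in cams},np.r_[np.mean(g,0)[:2],0]))
L=cv2.cvtColor(im["top"],cv2.COLOR_RGB2GRAY).astype(float)
def edge(v):  # max gradient subpixel
    d=np.diff(v);i=np.abs(d).argmax();w=np.abs(d[max(0,i-2):i+3]);return (np.arange(max(0,i-2),max(0,i-2)+len(w))*w).sum()/w.sum()+.5
Lf=[];R=[]
for r in range(232,250):
    a=397+edge(L[r,397:409]);b=416+edge(L[r,416:427]);Lf.append((a,r));R.append((b,r))
F=[(c,246+edge(L[246:260,c])) for c in range(406,421)]
def line(p,z):
    X=back("top",np.array(p),z)[:,:2];c=np.median(X,0);l=cv2.fitLine(X.astype(np.float32),cv2.DIST_HUBER,0,1e-3,1e-3).ravel();return l
for nm,p in(("L",Lf),("R",R),("F",F)):
    l=line(p,.036);print(nm,l,np.degrees(np.arctan2(l[1],l[0])))
s=get_state();print(s["tool_pos"],s["clock"])
E
python3 c.py
```

```text
{'top': (array([238, 131]), array([255, 148])), 'scene': (array([257, 424]), array([279, 447]))}
[array([0.49809079, 0.31454876, 0.1       ]), array([0.49901977, 0.31699761, 0.094     ])]
knob ['top', 'scene'] (array([0.49828425, 0.31516837, 0.10310263]), np.float64(0.27423621257249775))
knob ['top'] (array([0.49812915, 0.3157184 , 0.05944011]), np.float64(0.1526722626573872))
knob ['scene'] (array([0.49858073, 0.31576298, 0.0624619 ]), np.float64(0.11978660324755142))
L [ 0.9949491  -0.10038044  0.508636   -0.30507693] -5.7610784
R [ 0.99608374 -0.08841506  0.5079208  -0.35392448] -5.0724335
F [ 0.12204562  0.9925245   0.48047236 -0.32844704] 82.98982
[ 0.22373543 -0.63685369  0.23134861] 1.8
```

```bash
cat >> h.py <<'E'
def rows(targets):
    "targets: list of (x,y,z,yaw_deg) -> units in current tool axes"
    s=get_state();R=np.array(s["ee_rot"]);p=np.array(s["tool_pos"]);y0=np.degrees(np.arctan2(R[1,0],R[0,0]))
    print("at",p.round(4),"yaw",round(y0,2),"t",s["clock"],"w",round(s["width"],4),"F",np.round(s["wrist_force"],1),"q1,q7",np.round(np.array(s["qpos"])[[0,6]],2))
    for t in targets:
        d=R.T@(np.array(t[:3])-p)/.025;print(t,"->",d.round(3),"rz",round(-((t[3]-y0+180)%360-180)/5,2))
E
python3 -c "
from h import *
rows([(.5,-.3,.231,75),(.498,.3155,.2,130),(.498,.3155,.12,130)])"
```

```text
at [ 0.2237 -0.6369  0.2313] yaw 19.36 t 1.8 w 0.0855 F [-0.4 -0.2  0.1] q1,q7 [ 1.2  -0.08]
(0.5, -0.3, 0.231, 75) -> [ 1.4892e+01 -9.0500e+00  1.3000e-02] rz -11.13
(0.498, 0.3155, 0.2, 130) -> [ 22.976 -32.305   1.252] rz -22.13
(0.498, 0.3155, 0.12, 130) -> [ 22.976 -32.306   4.452] rz -22.13
```

```bash
python3 -m pendant '[[14.9,-9.05,0,0,0,-11],[14.9,-9.05,0,0,0,-11],[14.9,-9.05,0,0,0,-11],[14.9,-9.05,0,0,0,-11],[14.9,-9.05,0,0,0,-11],[14.9,-9.05,0,0,0,-11],[14.9,-9.05,0,0,0,-11],[22.98,-32.3,1.25,0,0,-22],[22.98,-32.3,1.25,0,0,-22],[22.98,-32.3,1.25,0,0,-22],[22.98,-32.3,1.25,0,0,-22],[22.98,-32.3,1.25,0,0,-22],[22.98,-32.3,1.25,0,0,-22],[22.98,-32.3,1.25,0,0,-22],[22.98,-32.3,1.25,0,0,-22],[22.98,-32.3,1.25,0,0,-22],[22.98,-32.3,1.25,0,0,-22],[22.98,-32.3,1.25,0,0,-22],[22.98,-32.3,1.25,0,0,-22],[22.98,-32.3,1.25,0,0,-22]]' -1 40
python3 -c "
from h import *
rows([(.498,.3155,.11,130),(.498,.3155,.0915,130)])"
```

```text
clock: 4.3
tool_pos: [0.4989, 0.3134, 0.2]
ee_rot: [[-0.632, 0.775, 0.0], [0.775, 0.632, -0.001], [-0.001, -0.001, -1.0]]
wrist_force: [0.6, 0.0, -0.0]
width: 0.0002
grasp_force: 0.0
at [0.4989 0.3134 0.2   ] yaw 129.19 t 4.3 w 0.0002 F [ 0.6  0.  -0. ] q1,q7 [-0.07 -0.26]
(0.498, 0.3155, 0.11, 130) -> [0.092 0.026 3.598] rz -0.16
(0.498, 0.3155, 0.0915, 130) -> [0.093 0.026 4.338] rz -0.16
```

```bash
python3 -m pendant '[[0.09,0.03,1.6,0,0,0],[0.09,0.03,3.2,0,0,0],[0.09,0.03,3.6,0,0,0],[0.09,0.03,3.8,0,0,0],[0.09,0.03,4.0,0,0,0],[0.09,0.03,4.16,0,0,0],[0.09,0.03,4.32,0,0,0],[0.09,0.03,4.36,0,0,0],[0.09,0.03,4.36,0,0,0]]'
```

```text
clock: 5.42
tool_pos: [0.4985, 0.3178, 0.0935]
ee_rot: [[-0.634, 0.774, 0.003], [0.774, 0.634, 0.0], [-0.002, 0.003, -1.0]]
wrist_force: [-1.9, -2.1, 6.5]
width: -0.0001
grasp_force: 3.4
```

```bash
python3 -m pendant '[[0,-0.03,0.1,0,0,0],[0,-0.03,0.2,0,0,0],[0,-0.03,0.2,0,0,0]]'
```

```text
clock: 5.8
tool_pos: [0.4988, 0.3182, 0.0918]
ee_rot: [[-0.633, 0.774, 0.006], [0.774, 0.633, 0.0], [-0.004, 0.005, -1.0]]
wrist_force: [-4.4, -6.3, 24.4]
width: -0.0
grasp_force: 12.3
```

```bash
python3 -m pendant '[[0,0,-1,0,0,0],[0,0,-3,0,0,0],[0,0,-4.5,0,0,0],[0,0,-4.5,0,0,0]]' 1; python3 -c "
from h import *
rows([(.42,-.27,.2,174.4),(.5053,-.3293,.2,174.4)])"
```

```text
clock: 6.3
tool_pos: [0.4987, 0.3192, 0.2035]
ee_rot: [[-0.634, 0.773, 0.008], [0.773, 0.634, 0.005], [-0.001, 0.009, -1.0]]
wrist_force: [0.2, -0.7, -0.5]
width: 0.0724
grasp_force: 0.0
at [0.4987 0.3192 0.2035] yaw 129.34 t 6.3 w 0.0724 F [ 0.2 -0.7 -0.5] q1,q7 [-0.08 -0.27]
(0.42, -0.27, 0.2, 174.4) -> [-1.6234e+01 -1.7375e+01 -1.0000e-03] rz -9.01
(0.5053, -0.3293, 0.2, 174.4) -> [-2.0231e+01 -1.6239e+01  1.5000e-02] rz -9.01
```

```bash
python3 -m pendant '[[-16.24,-17.4,0,0,0,-9],[-16.24,-17.4,0,0,0,-9],[-16.24,-17.4,0,0,0,-9],[-16.24,-17.4,0,0,0,-9],[-16.24,-17.4,0,0,0,-9],[-16.24,-17.4,0,0,0,-9],[-16.24,-17.4,0,0,0,-9],[-16.24,-17.4,0,0,0,-9],[-16.24,-17.4,0,0,0,-9],[-16.24,-17.4,0,0,0,-9],[-16.24,-17.4,0,0,0,-9],[-16.24,-17.4,0,0,0,-9],[-16.24,-17.4,0,0,0,-9]]' 1
cat > d.py <<'E'
from h import *
from cell import *
a=get_image("top");b=get_image("scene")
S=silhouettes("scene","stop_top")[:1]
for s in S: ij=np.argwhere(s["region"])[:,::-1];print("stop",s["confidence"],s["uv"],ij.min(0),ij.max(0))
z=lambda i,u,v,w,h,k:cv2.resize(i[v:v+h,u:u+w],None,fx=k,fy=k,interpolation=cv2.INTER_CUBIC)[:,:,::-1]
cv2.imwrite("pics/d1.png",np.hstack([z(a,360,180,100,100,4),z(b,385,240,100,100,4)]))
g=get_state();R=np.array(g["ee_rot"]);print(R.round(4))
rows([(.5053,-.3293,.2,174.4),(.5053,-.3293,.07,174.4),(.5053,-.3293,.020,174.4)])
E
python3 d.py
```

```text
clock: 7.92
tool_pos: [0.4182, -0.2711, 0.1987]
ee_rot: [[-0.995, 0.096, 0.0], [0.096, 0.995, -0.0], [-0.0, -0.0, -1.0]]
wrist_force: [0.2, 0.6, -0.9]
width: 0.0853
grasp_force: 0.0
stop 0.77 [430.3, 273.9] [423 262] [445 282]
[[-9.954e-01  9.620e-02  1.000e-04]
 [ 9.620e-02  9.954e-01 -4.000e-04]
 [-2.000e-04 -3.000e-04 -1.000e+00]]
at [ 0.4182 -0.2716  0.1987] yaw 174.48 t 8.075 w 0.0855 F [-1.  -0.3  0.3] q1,q7 [1.2  1.68]
(0.5053, -0.3293, 0.2, 174.4) -> [-3.691 -1.963 -0.05 ] rz 0.02
(0.5053, -0.3293, 0.07, 174.4) -> [-3.69  -1.961  5.15 ] rz 0.02
(0.5053, -0.3293, 0.02, 174.4) -> [-3.69  -1.961  7.15 ] rz 0.02
```

View pics/d1.png

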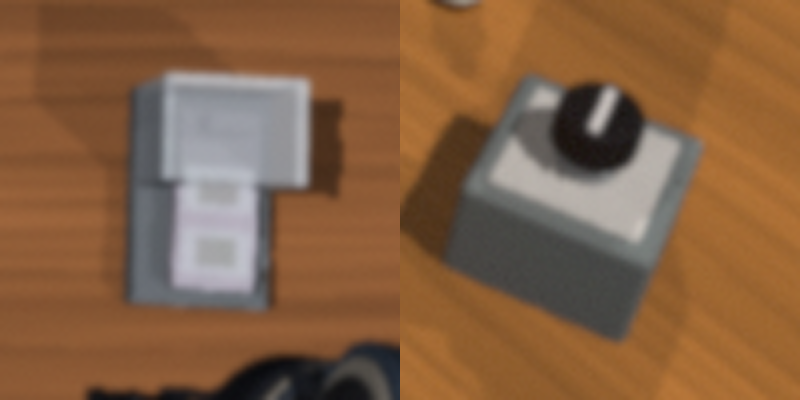

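```bash
python3 -m pendant '[[-2,-1.96,0,0,0,0],[-3.69,-1.96,0,0,0,0],[-3.69,-1.96,2,0,0,0],[-3.69,-1.96,4,0,0,0],[-3.69,-1.96,5.5,0,0,0],[-3.69,-1.96,6.5,0,0,0],[-3.69,-1.96,6.9,0,0,0],[-3.69,-1.96,7.14,0,0,0],[-3.69,-1.96,7.14,0,0,0]]' 1
python3 -c "
from h import *
rows([(.5053,-.3293,.020,174.4)])"
```

```text
clock: 9.2
tool_pos: [0.5053, -0.3306, 0.0207]
ee_rot: [[-0.995, 0.098, 0.001], [0.098, 0.995, -0.001], [-0.001, -0.001, -1.0]]
wrist_force: [0.2, -0.3, 0.1]
width: 0.0854
grasp_force: 0.0
at [ 0.5053 -0.3306  0.0207] yaw 174.36 t 9.2 w 0.0854 F [ 0.2 -0.3  0.1] q1,q7 [0.98 1.48]
(0.5053, -0.3293, 0.02, 174.4) -> [0.007 0.05  0.029] rz -0.01
```

```bash
python3 -m pendant '[[0,0.04,0,0,0,0],[0,0.04,0,0,0,0],[0,0.04,0,0,0,0],[0,0.04,0,0,0,0],[0,0.04,0,0,0,0],[0,0.04,0,0,0,0]]' -1 60
```

```text
clock: 9.95
tool_pos: [0.5056, -0.3297, 0.0212]
ee_rot: [[-0.995, 0.098, 0.001], [0.098, 0.995, -0.001], [-0.001, -0.001, -1.0]]
wrist_force: [-0.5, 0.7, 5.1]
width: 0.0487
grasp_force: 63.5
```

```bash
python3 -m pendant '[[0.1,0,-0.03,0,0,0],[0.5,0,-0.04,0,0,0],[1,0,-0.04,0,0,0],[1.5,0,-0.04,0,0,0],[2,0,-0.04,0,0,0],[2.5,0,-0.04,0,0,0],[3,0,-0.04,0,0,0],[3,0,-0.04,0,0,0],[3,0,-0.3,0,0,0],[3,0,-0.9,0,0,0],[3,0,-1.7,0,0,0],[3,0,-2.6,0,0,0],[3,0,-3,0,0,0],[3,0,-3,0,0,0]]' - 80
python3 - <<'E'
from h import *
c,s=np.cos(1.4268),np.sin(1.4268)
for X in(-.0865,):
    gx=X+.030
    x,y=.5727+gx*c,-.0034+gx*s
    rows([(x,y,.10,81.75),(x,y,.045,81.75),(x,y,.0345,81.75)])
E
```

```text
clock: 11.7
tool_pos: [0.4306, -0.3224, 0.096]
ee_rot: [[-0.995, 0.099, 0.001], [0.099, 0.995, -0.001], [-0.001, -0.001, -1.0]]
wrist_force: [-0.8, -0.3, -2.9]
width: 0.0482
grasp_force: 82.7
at [ 0.4306 -0.3224  0.096 ] yaw 174.34 t 11.7 w 0.0482 F [-0.8 -0.3 -2.9] q1,q7 [1.15 1.6 ]
(np.float64(0.5645922942657545), np.float64(-0.05931524933081209), 0.1, 81.75) -> [-4.297 11.001 -0.166] rz 18.52
(np.float64(0.5645922942657545), np.float64(-0.05931524933081209), 0.045, 81.75) -> [-4.294 11.004  2.034] rz 18.52
(np.float64(0.5645922942657545), np.float64(-0.05931524933081209), 0.0345, 81.75) -> [-4.294 11.004  2.454] rz 18.52
```

```bash
python3 -m pendant '[[0,1.5,-1,0,0,1.5],[-0.6,3,-1,0,0,3.5],[-1.3,4.5,-1,0,0,5.5],[-2,6,-1,0,0,7.5],[-2.6,7.5,-1,0,0,9.5],[-3.2,9,-1,0,0,11.5],[-3.8,10,-1,0,0,13.5],[-4.3,11,-1,0,0,15.5],[-4.3,11,-1,0,0,17.2],[-4.3,11,-1,0,0,18.5],[-4.3,11,-0.5,0,0,18.5],[-4.3,11,-0.2,0,0,18.5],[-4.3,11,-0.2,0,0,18.5]]'
python3 - <<'E'
from h import *
a=get_image("top");b=get_image("scene")
z=lambda i,u,v,w,h,k:cv2.resize(i[v:v+h,u:u+w],None,fx=k,fy=k,interpolation=cv2.INTER_CUBIC)[:,:,::-1]
cv2.imwrite("pics/e1.png",np.hstack([z(a,210,150,160,130,2.5),z(b,220,130,160,130,2.5)]))
rows([(.5646,-.0593,.045,81.75),(.5646,-.0593,.035,81.75)])
E
```

```text
clock: 13.32
tool_pos: [0.5633, -0.0591, 0.0987]
ee_rot: [[0.141, 0.99, -0.003], [0.99, -0.141, 0.0], [0.0, -0.003, -1.0]]
wrist_force: [0.2, 0.1, -2.8]
width: 0.0477
grasp_force: 83.6
at [ 0.5643 -0.0591  0.0998] yaw 81.87 t 13.425 w 0.0478 F [ 1.6  0.  -0.9] q1,q7 [ 0.35 -0.35]
(0.5646, -0.0593, 0.045, 81.75) -> [-0.006  0.016  2.192] rz 0.02
(0.5646, -0.0593, 0.035, 81.75) -> [-0.006  0.016  2.592] rz 0.02
```

View pics/e1.png

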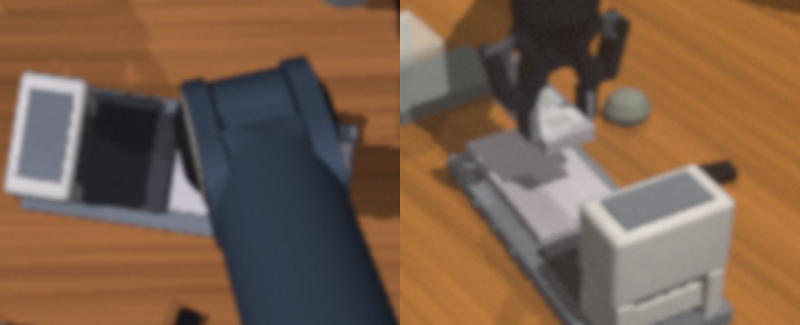

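```bash
python3 -m pendant '[[0,0.02,0.6,0,0,0],[0,0.02,1.3,0,0,0],[0,0.02,1.9,0,0,0],[0,0.02,2.2,0,0,0],[0,0.02,2.4,0,0,0],[0,0.02,2.5,0,0,0],[0,0.02,2.55,0,0,0],[0,0.02,2.57,0,0,0],[0,0.02,2.57,0,0,0]]'
```

```text
clock: 14.55
tool_pos: [0.565, -0.0591, 0.0361]
ee_rot: [[0.142, 0.99, 0.001], [0.99, -0.142, -0.0], [-0.0, 0.001, -1.0]]
wrist_force: [0.5, -0.1, -2.3]
width: 0.0477
grasp_force: 83.6
```

```bash
python3 -m pendant '[[0,0,0.03,0,0,0],[0,0,0.06,0,0,0],[0,0,0.06,0,0,0]]'
```

```text
clock: 14.92
tool_pos: [0.565, -0.0591, 0.0353]
ee_rot: [[0.142, 0.99, 0.0], [0.99, -0.142, -0.001], [-0.001, 0.0, -1.0]]
wrist_force: [-1.6, -0.2, 5.4]
width: 0.0478
grasp_force: 84.5
```

Contact with the ledge. I let go, rise, and back off along −x to the grip end.

```bash
python3 -m pendant '[[0,0,0,0,0,0],[0,0,0,0,0,0],[0,0,0,0,0,0],[0,0,0,0,0,0],[0,0,-0.5,0,0,0],[0,0,-1.5,0,0,0],[0,0,-3,0,0,0],[0,0,-5,0,0,0],[-3,0,-7,0,0,0],[-5,4,-7,0,0,0],[-5,7,-7,0,0,0],[-5,9,-7,0,0,0],[-5,10,-7,0,0,0],[-5,10,-7,0,0,0],[-5,10,-7,0,0,0]]' 1
cat > e.py <<'E'
from h import *
import sys
a=get_image("top");b=get_image("scene")
m=None
for _ in range(4):
    r=[s for s in silhouettes("top","carrier_center") if abs(s["uv"][0]-318)<45 and abs(s["uv"][1]-221)<30]
    if r: m=r[0];break
    get_image("top")
if m:
    print(m["confidence"],m["uv"],cv2.minAreaRect(np.argwhere(m["region"])[:,::-1].astype(np.float32)))
    M["carrier"]=[box(-.055,.055,-.025,.025,.034,.05),box(-.051,-.039,-.015,.015,.05,.077)]
    f=fit("carrier",{"top":m["region"]*1.},np.array([.5603,-.089,1.4268]));print(f)
z=lambda i,u,v,w,h,k:cv2.resize(i[v:v+h,u:u+w],None,fx=k,fy=k,interpolation=cv2.INTER_CUBIC)[:,:,::-1]
cv2.imwrite("pics/%s.png"%sys.argv[1],np.hstack([z(a,210,150,160,130,2.5),z(b,220,130,160,130,2.5)]))
rows([])
E
python3 e.py f1
```

```text
clock: 16.8
tool_pos: [0.7952, -0.218, 0.2087]
ee_rot: [[0.142, 0.99, -0.0], [0.99, -0.142, 0.001], [0.001, -0.0, -1.0]]
wrist_force: [0.5, -1.0, 0.2]
width: 0.0853
grasp_force: 0.0
0.92 [314.3, 220.0] ((314.3077087402344, 220.03848266601562), (45.52074432373047, 20.837833404541016), 7.125016689300537)
(array([ 0.55945537, -0.08908351,  1.4410727 ]), np.float64(0.06807905801864))
at [ 0.7938 -0.218   0.2102] yaw 81.88 t 16.95 w 0.0854 F [ 0.   0.1 -0.7] q1,q7 [ 0.4  -0.08]
```

View pics/f1.png

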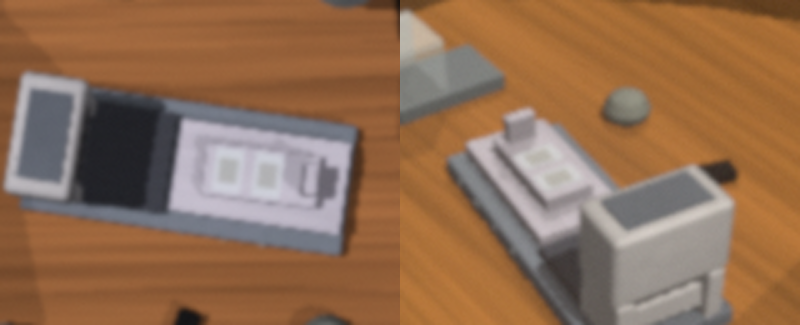

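```bash
python3 -c "
from h import *
rows([(.5536,-.1336,.15,81.88),(.5536,-.1336,.053,81.88)])"
```

```text
at [ 0.7938 -0.218   0.2102] yaw 81.88 t 16.95 w 0.0854 F [ 0.   0.1 -0.7] q1,q7 [ 0.4  -0.08]
(0.5536, -0.1336, 0.15, 81.88) -> [ 1.984 -9.988  2.407] rz -0.0
(0.5536, -0.1336, 0.053, 81.88) -> [ 1.984 -9.988  6.287] rz -0.0
```

```bash
python3 -m pendant '[[1,-3,0,0,0,0],[2,-6,0.5,0,0,0],[2,-8.5,1.5,0,0,0],[1.98,-10,2.4,0,0,0],[1.98,-10,2.4,0,0,0],[1.98,-10,4,0,0,0],[1.98,-10,5.3,0,0,0],[1.98,-10,6,0,0,0],[1.98,-10,6.28,0,0,0],[1.98,-10,6.28,0,0,0]]' 1
python3 -c "
from h import *
rows([(.5536,-.1336,.053,81.88)])"
```

```text
clock: 18.2
tool_pos: [0.5545, -0.1338, 0.0529]
ee_rot: [[0.142, 0.99, 0.001], [0.99, -0.142, -0.0], [-0.0, 0.001, -1.0]]
wrist_force: [-0.8, -0.2, 0.7]
width: 0.0852
grasp_force: 0.0
at [ 0.5545 -0.1338  0.0529] yaw 81.86 t 18.2 w 0.0852 F [-0.8 -0.2  0.7] q1,q7 [ 0.45 -0.24]
(0.5536, -0.1336, 0.053, 81.88) -> [ 0.004 -0.036 -0.004] rz -0.0
```

```bash
python3 -m pendant '[[0,0,0,0,0,0],[0,0,0,0,0,0],[0,0,0,0,0,0],[0,0,0,0,0,0],[0,0,0,0,0,0],[0,0,0,0,0,0],[0,0,0,0,0,0]]' -1 80
python3 -c "
from h import *
rows([(.5536+.0215,-.1336+.145,.054,81.7)])"
```

```text
clock: 19.08
tool_pos: [0.5546, -0.1339, 0.0531]
ee_rot: [[0.142, 0.99, 0.001], [0.99, -0.142, -0.001], [-0.0, 0.001, -1.0]]
wrist_force: [-1.0, -0.6, 5.8]
width: 0.0284
grasp_force: 79.6
at [ 0.5546 -0.1339  0.0531] yaw 81.85 t 19.075 w 0.0284 F [-1.  -0.6  5.8] q1,q7 [ 0.45 -0.24]
(0.5751, 0.011399999999999993, 0.054, 81.7) -> [ 5.871 -0.013 -0.039] rz 0.03
```

```bash
python3 -m pendant '[[0,0,-0.06,0,0,0],[0.3,0,-0.06,0,0,0],[0.8,0,-0.06,0,0,0],[1.3,0,-0.06,0,0,0],[1.8,0,-0.06,0,0,0],[2.3,0,-0.06,0,0,0],[2.8,0,-0.06,0,0,0],[3.3,0,-0.06,0,0,0],[3.8,0,-0.06,0,0,0],[4.3,0,-0.06,0,0,0],[4.8,0,-0.06,0,0,0],[5.3,-0.01,-0.06,0,0,0],[5.7,-0.01,-0.06,0,0,0],[5.86,-0.01,-0.06,0,0,0],[5.86,-0.01,-0.06,0,0,0]]' - 80
python3 e.py g1
```

```text
clock: 20.95
tool_pos: [0.5746, 0.0114, 0.0538]
ee_rot: [[0.141, 0.99, -0.0], [0.99, -0.141, -0.0], [-0.0, -0.0, -1.0]]
wrist_force: [0.3, -0.4, -2.1]
width: 0.0281
grasp_force: 79.0
0.19 [315.9, 215.8] ((282.34722900390625, 216.1012420654297), (137.14573669433594, 54.69453048706055), 9.619728088378906)
(array([ 0.58333263, -0.12201191,  1.4618497 ]), np.float64(0.7391854414968602))
at [0.5745 0.0105 0.0538] yaw 81.8 t 21.1 w 0.0282 F [-0.1  0.  -2.5] q1,q7 [ 0.2 -0.5]
```

View pics/g1.png

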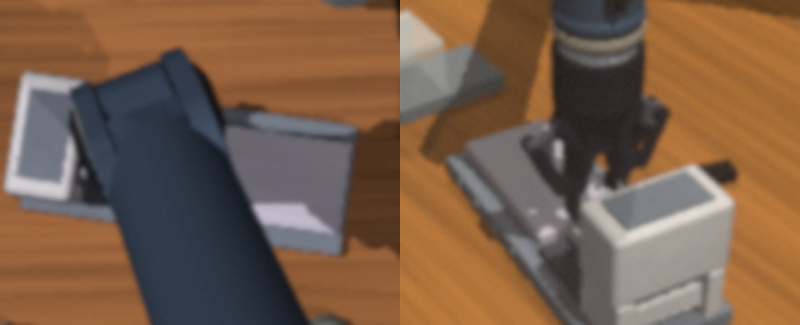

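```bash
python3 -m pendant '[[0.02,0,0.06,0,0,0],[0.02,0,0.12,0,0,0],[0.02,0,0.16,0,0,0],[0.02,0,0.2,0,0,0],[0.02,0,0.2,0,0,0]]'
```

```text
clock: 21.72
tool_pos: [0.5746, 0.0116, 0.0491]
ee_rot: [[0.142, 0.99, -0.0], [0.99, -0.142, -0.0], [-0.0, 0.0, -1.0]]
wrist_force: [-1.9, -0.5, 2.2]
width: 0.0283
grasp_force: 79.3
```

```bash
python3 -m pendant '[[0,0,0,0,0,0],[0,0,0,0,0,0],[0,0,0,0,0,0],[0,0,0,0,0,0],[0,0,-0.5,0,0,0],[0,0,-1.5,0,0,0],[0,0,-3,0,0,0],[0,0,-5,0,0,0],[0,0,-7,0,0,0],[2,-2,-7,0,0,0],[4,-3,-7,0,0,0],[6,-4,-7,0,0,0],[8,-4,-7,0,0,0],[10,-4,-7,0,0,0],[10,-4,-7,0,0,0]]' 1
cat > g.py <<'E'
from h import *
a=get_image("top");b=get_image("scene")
m=None
for _ in range(4):
    r=[s for s in silhouettes("top","carrier_center") if abs(s["uv"][0]-262)<25 and abs(s["uv"][1]-212)<20]
    if r: m=r[0];break
    get_image("top")
if m: print(m["confidence"],m["uv"],cv2.boxPoints(cv2.minAreaRect(np.argwhere(m["region"])[:,::-1].astype(np.float32))).tolist())
for n in("top","scene"):
  for s in silhouettes(n,"stop_top")[:2]: ij=np.argwhere(s["region"])[:,::-1];print("stop",n,s["confidence"],s["uv"],ij.min(0),ij.max(0))
z=lambda i,u,v,w,h,k:cv2.resize(i[v:v+h,u:u+w],None,fx=k,fy=k,interpolation=cv2.INTER_CUBIC)[:,:,::-1].copy()
p=np.array([.5813,.0560,1.4268]);A=z(a,210,170,150,85,5);A=A[:425,:400]
B=place(p,box(-.055,.055,-.025,.025,.046,.0461));q=(proj("top",B)-[210,170]+.5)*5
for i in(0,2,4,6):cv2.circle(A,tuple(map(int,q[i])),3,(0,255,0),1)
Bi=z(b,250,150,100,106,4)[:425]
cv2.imwrite("pics/g2.png",np.hstack([A[:424],Bi[:424]]))
rows([(.4985,.3155,.15,130),(.4985,.3155,.076,130)])
E
python3 g.py
```

```text
clock: 23.6
tool_pos: [0.5099, 0.2785, 0.2249]
ee_rot: [[0.134, 0.991, 0.001], [0.991, -0.134, 0.004], [0.004, 0.0, -1.0]]
wrist_force: [-0.1, -0.7, -0.0]
width: 0.0852
grasp_force: 0.0
0.58 [255.5, 213.9] [[242.01998901367188, 221.8599853515625], [245.10000610351562, 200.29998779296875], [277.8600158691406, 204.97998046875], [274.7799987792969, 226.53997802734375]]
stop top 0.78 [141.2, 247.6] [133 238] [150 255]
stop scene 0.64 [430.4, 268.7] [422 261] [446 282]
at [0.5115 0.2717 0.224 ] yaw 81.72 t 23.85 w 0.0853 F [-0.5 -0.4  0.3] q1,q7 [-0.13 -0.91]
(0.4985, 0.3155, 0.15, 130) -> [ 1.662 -0.767  2.957] rz -9.66
(0.4985, 0.3155, 0.076, 130) -> [ 1.665 -0.768  5.917] rz -9.66
```

View pics/g2.png

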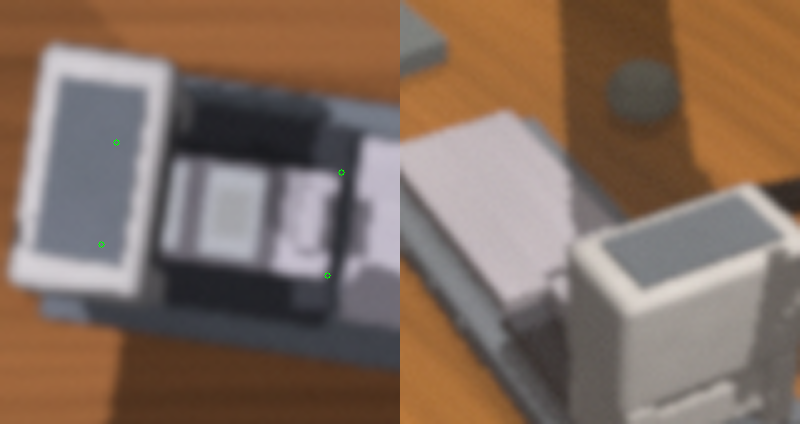

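```bash
python3 -m pendant '[[1.66,-0.77,0.5,0,0,-2],[1.66,-0.77,1,0,0,-4],[1.66,-0.77,1.5,0,0,-6],[1.66,-0.77,2,0,0,-8],[1.66,-0.77,2.5,0,0,-9.6],[1.66,-0.77,2.9,0,0,-9.6],[1.66,-0.77,3.5,0,0,-9.6],[1.66,-0.77,3.5,0,0,-9.6]]' 1
python3 -c "
from h import *
c=back('top',[141.3,246.8],.094);print(c)
rows([(.4985,.3155,.1,130),(.4985,.3155,.074,130)])"
```

```text
clock: 24.85
tool_pos: [0.4974, 0.3162, 0.135]
ee_rot: [[-0.64, 0.769, -0.002], [0.769, 0.64, -0.002], [-0.0, -0.003, -1.0]]
wrist_force: [0.4, 0.2, 0.5]
width: 0.0854
grasp_force: 0.0
[[0.49742413 0.31226988 0.094     ]]
at [0.4974 0.3162 0.135 ] yaw 129.77 t 24.85 w 0.0854 F [0.4 0.2 0.5] q1,q7 [-0.11 -0.31]
(0.4985, 0.3155, 0.1, 130) -> [-0.05   0.018  1.401] rz -0.05
(0.4985, 0.3155, 0.074, 130) -> [-0.049  0.02   2.441] rz -0.05
```

```bash
python3 -m pendant '[[-0.06,0,0.8,0,0,0],[-0.06,0,1.5,0,0,0],[-0.06,0,2,0,0,0],[-0.06,0,2.3,0,0,0],[-0.06,0,2.44,0,0,0],[-0.06,0,2.44,0,0,0]]' 1
python3 -m pendant '[[0,0,0,0,0,0],[0,0,0,0,0,0],[0,0,0,0,0,0],[0,0,0,0,0,0],[0,0,0,0,0,0],[0,0,0,0,0,0],[0,0,0,0,0,0]]' -1 30
```

```text
clock: 25.6
tool_pos: [0.499, 0.3162, 0.0753]
ee_rot: [[-0.641, 0.768, 0.0], [0.768, 0.641, 0.0], [-0.0, 0.0, -1.0]]
wrist_force: [-0.2, 1.0, 0.2]
width: 0.0856
grasp_force: 0.0
clock: 26.48
tool_pos: [0.4993, 0.3164, 0.0757]
ee_rot: [[-0.641, 0.768, 0.001], [0.768, 0.641, 0.001], [-0.0, 0.001, -1.0]]
wrist_force: [1.1, 0.4, 4.0]
width: 0.0391
grasp_force: 31.7
```

Pinched the head at 39 mm. Now the clockwise twist (+70° about tool z), then letting go and rising.

```bash
python3 -m pendant '[[0,0,0,0,0,2],[0,0,0,0,0,4],[0,0,0,0,0,6],[0,0,0,0,0,8],[0,0,0,0,0,10],[0,0,0,0,0,12],[0,0,0,0,0,13.5],[0,0,0,0,0,13.5]]'
python3 -m pendant '[[0,0,0,0,0,0],[0,0,0,0,0,0],[0,0,0,0,0,0],[0,0,0,0,0,0],[0,0,-0.5,0,0,0],[0,0,-2,0,0,0],[0,0,-4,0,0,0],[0,0,-6,0,0,0],[0,0,-6,0,0,0]]' 1
python3 -c "
from h import *
rows([(.45,-.2,.22,82)])"
```

```text
clock: 27.48
tool_pos: [0.5003, 0.3166, 0.0764]
ee_rot: [[0.465, 0.886, 0.003], [0.886, -0.465, 0.001], [0.002, 0.002, -1.0]]
wrist_force: [1.9, 0.6, 6.1]
width: 0.0387
grasp_force: 32.0
clock: 28.6
tool_pos: [0.5009, 0.3181, 0.231]
ee_rot: [[0.464, 0.886, 0.009], [0.886, -0.464, 0.006], [0.009, 0.005, -1.0]]
wrist_force: [-0.0, 0.2, 0.3]
width: 0.085
grasp_force: 0.0
at [0.5009 0.3181 0.231 ] yaw 62.36 t 28.6 w 0.085 F [-0.   0.2  0.3] q1,q7 [-0.31 -1.27]
(0.45, -0.2, 0.22, 82) -> [-19.306   7.809   0.306] rz -3.93
```

```bash
python3 -m pendant '[[-19.3,7.8,0,0,0,-4],[-19.3,7.8,0,0,0,-4],[-19.3,7.8,0,0,0,-4],[-19.3,7.8,0,0,0,-4],[-19.3,7.8,0,0,0,-4],[-19.3,7.8,0,0,0,-4],[-19.3,7.8,0,0,0,-4],[-19.3,7.8,0,0,0,-4],[-19.3,7.8,0,0,0,-4],[-19.3,7.8,0,0,0,-4],[-19.3,7.8,0,0,0,-4],[-19.3,7.8,0,0,0,-4],[-19.3,7.8,0,0,0,-4]]' 1
python3 - <<'E'
from h import *
a=get_image("top");b=get_image("scene")
for n in("top","scene"):
  for s in silhouettes(n,"stop_top")[:1]: ij=np.argwhere(s["region"])[:,::-1];print("stop",n,s["confidence"],s["uv"],ij.min(0),ij.max(0))
z=lambda i,u,v,w,h,k:cv2.resize(i[v:v+h,u:u+w],None,fx=k,fy=k,interpolation=cv2.INTER_CUBIC)[:,:,::-1]
cv2.imwrite("pics/h.png",np.hstack([z(a,120,175,170,85,2.5)[:212],z(b,380,225,100,85,2.5)[:212]]))
s=get_state();print(s["tool_pos"],s["joint_velocities"])
E
```

```text
clock: 30.22
tool_pos: [0.448, -0.2007, 0.2254]
ee_rot: [[0.131, 0.991, 0.0], [0.991, -0.131, 0.0], [0.0, 0.0, -1.0]]
wrist_force: [-0.3, -0.6, -0.3]
width: 0.0854
grasp_force: 0.0
stop top 0.84 [138.0, 245.9] [130 238] [148 255]
stop scene 0.34 [308.4, 171.5] [302 165] [320 179]
[ 0.44785703 -0.20155094  0.22538173] [ 4.08342057e-03  4.07796514e-04  2.35965818e-03 -8.18733720e-05
 -1.85149089e-04 -4.10697592e-04  1.39766087e-03]
```

View pics/h.png

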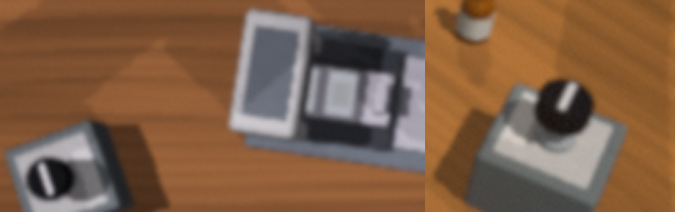

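The knob is up again: its collar shows below the head, which is back at row 257 or so in the scene view. The carrier lies in the bed, and the arm is clear and at rest.

```bash
python3 -c "
from cell import *
print(finish_job())"
```

```text
the job is handed in; nothing more can be done
None
```

The job is handed in at about 30 s of the 72 s allowed: the stop was latched, the carrier went via the ledge into the bed, and the last pictures showed it lying there with the mushroom up again and the arm clear; no verdict came back.

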